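# Roll a battery cell onto the contact line of a test fixture and close the contact

### The arm

A 6-joint arm with a two-finger parallel gripper is mounted at the origin on a cart in front of the work surface, level with it; the furniture and walls round the work are solid. World frame = base frame: x ahead of the robot, y to its left, z up, the work surface at z = 0. Lengths are in m, angles in degrees, forces in N, time in s.
With the tool pointing down it reaches from about 0.375 to 0.9 m from the base axis. Payload 3.1 kg.
Tool frame: the origin (TCP) lies at the very end of the fingers, on their centre line; the grasp point (between the pads) lies 19 mm behind it (grasp_offset is the distance from the TCP to the grasp point, in m); z points along the fingers, y is the direction in which the jaws open and shut (so a half turn about z gives the same grasp; the last joint's range is limited). The gripper opens to 87 mm and grips with 3 to 60 N. Pads are 19 mm wide; open, the fingers measure 117 mm over their backs; the gripper's body (75 mm by 190 mm) begins 51 mm behind the grasp point.
Start: joints at [63.684, 30.224, 82.088, -0, 67.689, -10.227], TCP at [0.173, 0.601, 0.223] pointing down, gripper open.
Joint ranges: [-176.69, 176.69], [-43.24, 126.21], [12.49, 139.97], [-82, 262], [0, 151.66], [-163.58, 163.58]. Speed limits (degrees/s): [159.86, 159.86, 180, 180, 180, 180].

### API

Orientations are given as a 3x3 rotation matrix whose columns are the frame's x, y, z axes.
In Python, from rig import * gives the robot as it stands. The module is installed in compiled form; this text tells all that it offers.
- The arm moves only by the tool play_rows, never from a script. Its argument "plan" is a list that holds one entry, the list of rows, each a list of 7 numbers: the shift along the world's x, y, z each as a share of 5 cm, from -1 to 1, then the turn, a rotation vector about the world's x, y, z each as a share of pi rad, from -1 to 1, then the gripper's target within -1 to 1 (fully open at 1, half-way at 0, shut at -1). A call has 1 to 12 rows; each row shifts and turns the commanded pose from where the row before left it; what a row does not reach is not made up. A row lasts 1/10 s, in which the tool goes at most 50 mm and 8.59 degrees, less where a joint would pass 70% of its speed; a pose out of reach is approached as far as the arm can. A call with a number of a shift or a turn outside -1 to 1 is refused whole. A call with a gripper value outside its range is refused whole. The fingers move at their own pace and stop on an object; the grip force is fixed at half the most. Time passes only in rows, so rows that do not move let the fingers close. It gives the time, the measured TCP pose, the force and the opening at its end, in the units of the state.
- read_state(): the state, without advancing time (a new reading comes with each control period).
- capture(name): name is "scene" or "side" or "wrist"; returns the picture (400x640x3 uint8, red, green, blue); there is no depth.
- camera_params(name): a dict with "intrinsics" (3x3 intrinsics, pixels), "R" (3x3) and "t" (3): a world point X has camera coordinates R X + t; the wrist camera has in their place "mount" (4x4, takes a point from camera to tool coordinates, whose origin is the TCP and whose axes are the flange's). Camera axes: x right, y down, z forward; pixel columns grow to the right and rows downward; lengths in m; the calibration is good to about 2 mm. A picture is of the moment at which its call begins: read the wrist's pose just before it. camera_params takes no time and is no camera call.
- hand_in(): hands the job in, once; it reports no verdict.
The state is a dict: "time_s": time; "joint_positions": joint angles; "qvel": joint speeds; "tau": joint torques, N m; "position": TCP position; "tcp_rot": TCP orientation; "force": force on the tool from outside, world axes, zero at the start; "moment": the same for the moment, N m; "opening": opening from 0.0 (shut) to 1.0 (fully open).
Only numpy, scipy, OpenCV 4.12 (cv2) and the standard library are available. Lean on these libraries where they do the work, as an engineer would, in place of code of your own. Each camera call takes 0.05 s, during which the arm holds its last target. There are 200 camera calls.

### The job

Load the cell tester with the blue battery cell: lay the fingertips lightly on top of the lying cell and roll it with sideways pushes (do not drag it) across the black deck until it lies still and straight on the white line between the two brass contacts. Then push the sliding contact's red thumb pad until the cell sits snug between both contacts, and let go, leaving the cell on the line. Only push: never grip or lift the cell, and leave the green cells, the marker, the screw tin and the circuit board alone.

Things in the scene. Friction and masses are not known exactly. Their poses are not given: they have to be found in the camera images.
- fixture: Cell tester, flat steel plate 240 (y) x 172 mm (x) fixed to the desk. Origin on the desk under the middle of its white line; z up, the line runs along y at x = 0, the cell is rolled toward +x (away from the robot). Level black deck, top 16 mm over the desk, x -108 to +40, y -54 to +54 mm, with 4 mm high lips at its front and back edges.
- line_mid (a point): Middle of the white line, on top of the deck, 16 mm above the desk; axes as the fixture's.
- fixed_contact (a point): Middle of the face of the fixed brass contact (a stub 12 mm across, at x = 0, y = +50 mm in the fixture frame, 32 mm above the desk), in front of a grey block 36 mm wide that reaches y = +83 mm and 48 mm high. The sliding contact faces it from the -y side. With the cell snug against it the cell's centre is at y = +15 mm.
- cell: Blue cell, cylinder 32 mm in diameter, 70 mm long, about 140 g, lying on the deck in front of the line, a white stripe along its sleeve facing up at the start. Origin at its centre, 16 mm over the deck; its y axis is its length (+ button at the +y end, toward the fixed contact), z points through the stripe and turns as it rolls. It soon stops rolling by itself.
- slide (a joint): Travel of the sliding contact along the fixture's +y, m. 0 = fully back; its brass face is at fixture y = -60 mm + this value, x = 0, 32 mm above the desk. Starts open (0 to 0.014), the range ends at 0.046. With the cell snug between the contacts it reads about 0.040. It slides stiffly (about 1.5 N) and stays where it is left.
- thumb_pad (a point): Middle of the outer face of the red thumb pad (26 mm wide, 22 mm high, centre 38 mm above the desk) at the outer (-y) end of the sliding contact's grey block (32 mm wide, 51 mm high). Moves with the slide; push it toward the fixture's +y. Behind it is free room above a rail and an end stop no higher than 22 mm over the desk.
- green_cell_0: Bystander: green cell, same size, standing in the white tray. Origin at its centre.
- green_cell_1: Bystander: green cell, same size, standing in the white tray. Origin at its centre.
- circuit_board: Bystander: small green circuit board, 63 x 77 x 15 mm. Origin at the centre of its underside.
- marker: Bystander: white felt marker with a blue cap, lying, 136 x 38 x 18 mm. Origin at the centre of its underside.
- screw_tin: Bystander: round tin, 64 mm across, 24 mm high, with a red-brown lid. Origin at the centre of its underside.
Mind the look-alikes: they are no part of the job. Leave any purple look-alike of the cell alone.

How it is judged (in metres and radians):
On the way, in this order (a step that is already met when the one before it is completed fails the run):
1. the cell has been rolled, not dragged: its white stripe has turned well under (angle between cell's own z axis and vertical above 2.2 rad).
2. the cell lies still on the white line, the sliding contact still open (x of cell in the frame of fixture between -0.005 and 0.005 m and angle between the y axis of cell and the y axis of fixture, either way round below 0.12 rad and linear speed of cell below 0.01 m/s and value of joint slide below 0.035 m), for 0.2 s.
3. the sliding contact has met the cell and pushed it against the fixed contact (value of joint slide between 0.0375 and 0.0425 m and y of cell in the frame of fixture above 0.0125 m), for 0.2 s.
At the end, for the whole second after the job is handed in: The blue cell lies at rest on the deck, its centre within 5 mm of the white line and its length within 0.08 rad of it, snug between the two contacts (fixed contact, cell and sliding contact meet within 2.5 mm), the robot clear of everything (all of step 3 and x of cell in the frame of fixture between -0.005 and 0.005 m and y of cell in the frame of fixture below 0.0175 m and z of cell in the frame of fixture between 0.029 and 0.035 m and angle between the y axis of cell and the y axis of fixture, either way round below 0.08 rad and linear speed of cell below 0.01 m/s); the robot touches nothing.
It fails at once if the cell was taken between the fingers (distance between the grasp point and cell below 0.018 m).
It fails at once if the cell was lifted more than 8 mm off the deck (z of cell in the frame of fixture above 0.04 m).
It fails at once if the cell was rolled off the deck (z of cell in the frame of fixture below 0.026 m).
It fails at once if a bystander was moved more than 15 mm (distance of any of green_cell_0, green_cell_1, circuit_board, marker, screw_tin from where it was at the start of the episode above 0.015 m).
It also fails if it takes over 58 s, if anything falls off the work surface, if the arm or the gripper's body presses on something with over 40 N, if the wrist force passes 120 N, or if a joint passes its speed limit or range.

## Working session

There is one attempt and no reset: what is moved stays moved. The work goes in short steps, Python scripts to look and compute and a tool call to move; the robot and the scene stay as the last step left them, time stands still between calls to the robot, and variables do not carry over. Pictures are saved under pics/ and viewed, about 8 in all and at most 12, crops included, and the job is handed in when it is done.

Besides the shell and the picture viewer there is one more tool, called after "Call:" as a command line: name --argument value ..., lists and objects as JSON in quotes. play_rows: Moves the arm, as the interface text tells. Its arguments: {"type":"object","properties":{"plan":{"type":"array"}},"required":["plan"]}

```bash
mkdir -p pics; python3 - <<'E'
from rig import *
import cv2,numpy as np
s=read_state();print(s['time_s'],s['position'],s['tcp_rot'],s['opening'],s['force'])
for n in ['scene','side','wrist']:
    cv2.imwrite(f'pics/{n}0.png',capture(n)[:,:,::-1]); print(n,camera_params(n))
E
```

```text
0.0 [0.17284246 0.59984055 0.22156359] [[-9.60824316e-01  2.77156304e-01 -1.00820398e-03]
 [ 2.77157827e-01  9.60822331e-01 -1.99675781e-03]
 [ 4.15290888e-04 -2.19796508e-03 -9.99997498e-01]] 1.0001666321459046 [-0.12682288  1.01132586  0.21709556]
scene {'intrinsics': array([[385.75623829,   0.        , 316.85008546],
       [  0.        , 385.75623829, 205.58453983],
       [  0.        ,   0.        ,   1.        ]]), 'R': array([[-0.84166915, -0.53991473, -0.00922625],
       [-0.35861551,  0.57165388, -0.73797477],
       [ 0.40371767, -0.61782192, -0.67476523]]), 't': array([0.42391138, 0.21308009, 0.83102378])}
side {'intrinsics': array([[429.64826108,   0.        , 316.4588448 ],
       [  0.        , 429.64826108, 193.55049699],
       [  0.        ,   0.        ,   1.        ]]), 'R': array([[ 0.07920638, -0.99679762, -0.01099368],
       [-0.89097019, -0.06584233, -0.44926262],
       [ 0.44710006,  0.04537951, -0.8933321 ]]), 't': array([-0.02551094,  0.44046425,  0.84535113])}
wrist {'intrinsics': array([[352.58898227,   0.        , 316.31074221],
       [  0.        , 352.58898227, 202.26077469],
       [  0.        ,   0.        ,   1.        ]]), 'mount': array([[-4.93958404e-04, -9.58754623e-01, -2.84234638e-01,
         7.89090321e-02],
       [ 9.99999165e-01, -8.13031621e-04,  1.00459196e-03,
        -3.10050116e-04],
       [-1.19424894e-03, -2.84233905e-01,  9.58754224e-01,
        -1.62088265e-01],
       [ 0.00000000e+00,  0.00000000e+00,  0.00000000e+00,
         1.00000000e+00]])}
```

View pics/scene0.png

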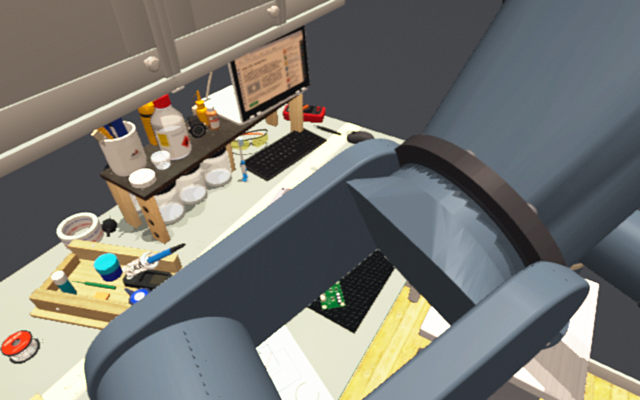

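View pics/side0.png

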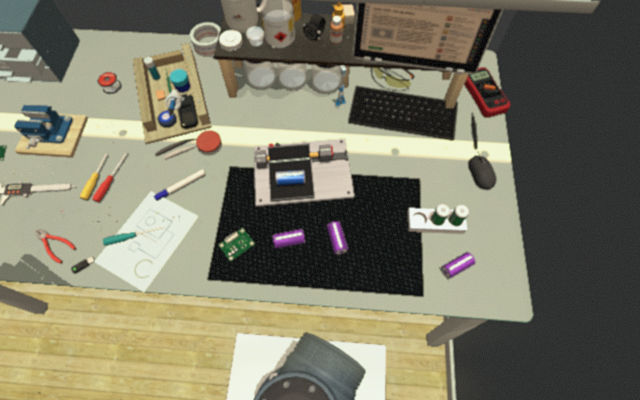

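```bash
python3 - <<'E'
import cv2
im=cv2.imread('pics/side0.png')[130:215,240:370]
cv2.imwrite('pics/c0.png',cv2.resize(im,None,fx=6,fy=6,interpolation=cv2.INTER_CUBIC))
E
cat > h.py <<'E'
from rig import *
import cv2,numpy as np
def ray(name,px,z):
    c=camera_params(name);K=c['intrinsics']
    if name=='wrist':
        s=read_state();M=np.eye(4);M[:3,:3]=s['tcp_rot'];M[:3,3]=s['position'];M=M@c['mount'];R=M[:3,:3];o=M[:3,3]
    else: R=np.array(c['R']).T;o=-R@c['t']
    d=R@np.linalg.solve(K,[px[0],px[1],1.]);return o+d*(z-o[2])/d[2]
E
python3 - <<'E'
from h import *
np.set_printoptions(precision=4,suppress=True)
for p,z in [((290,178),.04),((303,170),.0),((353,200),0.004),((257,205),.004),((254,147),.004),((350,141),.004),((262,157),.05),((325,153),.05)]: print(p,ray('side',p,z))
E
```

```text
(290, 178) [0.5107 0.0789 0.04  ]
(303, 170) [0.5579 0.0532 0.    ]
(353, 200) [ 0.4803 -0.0773  0.004 ]
(257, 205) [0.4494 0.1558 0.004 ]
(254, 147) [0.6154 0.1874 0.004 ]
(350, 141) [ 0.6522 -0.0624  0.004 ]
(262, 157) [0.5588 0.1527 0.05  ]
(325, 153) [ 0.5816 -0.0011  0.05  ]
```

View pics/c0.png

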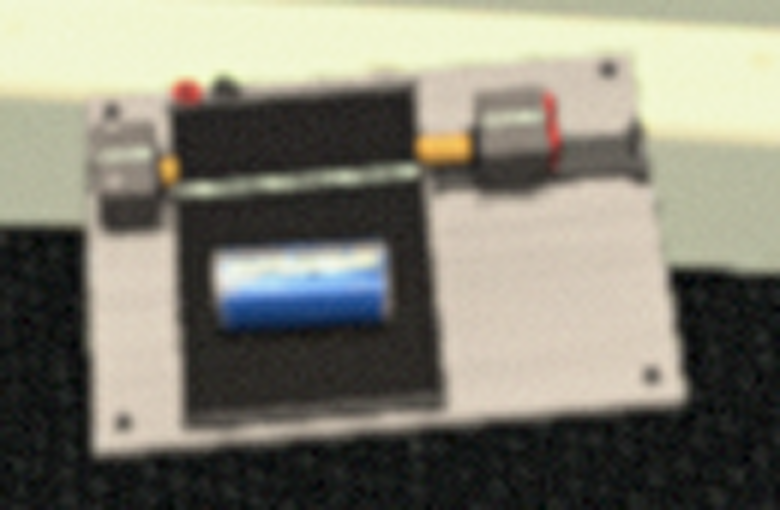

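```bash
python3 - <<'E'
from h import *
np.set_printoptions(precision=4,suppress=True)
g=lambda a,b,z: ray('side',(240+a/6,130+b/6),z)
for n,a,b,z in [('lineL',180,188,.016),('lineR',418,170,.016),('cTL',112,110,.004),('TR',608,68,.004),('BR',652,375,.004),('BL',123,421,.004),('cellL',215,252,.048),('cellR',387,243,.048),('pad',556,130,.038),('cellBL',222,328,.026),('cellBR',388,318,.026)]: print(n,g(a,b,z))
print(camera_params('wrist')['mount'][:3,2])
E
```

```text
lineL [0.568  0.1377 0.016 ]
lineR [0.5841 0.038  0.016 ]
cTL [0.6121 0.1746 0.004 ]
TR [ 0.6495 -0.0397  0.004 ]
BR [ 0.5001 -0.0658  0.004 ]
BL [0.4631 0.1491 0.004 ]
cellL [0.5203 0.1139 0.048 ]
cellR [0.5295 0.045  0.048 ]
pad [ 0.5944 -0.0195  0.038 ]
cellBL [0.4975 0.1103 0.026 ]
cellBR [0.507  0.0433 0.026 ]
[-0.2842  0.001   0.9588]
```

Look-alikes in the side view are the purple cells at (288,238), (338,237) and (458,265), plus the standing green cells at (441,214) and (459,214). The blue cell on the black deck at (290,178) is the target, and the crop confirms it. The line is at crop (180,188)–(418,170) and the red pad at (556,130). Next I move above the fixture for a close look.

Call:
play_rows --plan '[[[0.318,-0.43,-0.04,0,0,0.006,-0.31],[0.318,-0.43,-0.04,0,0,0.006,-0.31],[0.318,-0.43,-0.04,0,0,0.006,-0.31],[0.318,-0.43,-0.04,0,0,0.006,-0.31],[0.318,-0.43,-0.04,0,0,0.006,-0.31],[0.318,-0.43,-0.04,0,0,0.006,-0.31],[0.318,-0.43,-0.04,0,0,0.006,-0.31],[0.318,-0.43,-0.04,0,0,0.006,-0.31],[0.318,-0.43,-0.04,0,0,0.006,-0.31],[0.318,-0.43,-0.04,0,0,0.006,-0.31],[0.318,-0.43,-0.04,0,0,0.006,-0.31],[0.318,-0.43,-0.04,0,0,0.006,-0.31]]]'

```text
time_s: 1.35
position: [0.3644, 0.3415, 0.1983]
tcp_rot: [[-0.999, 0.054, -0.0], [0.054, 0.999, -0.0], [0.0, -0.0, -1.0]]
force: [0.6, -0.1, 0.4]
opening: 0.348
```

Call:
play_rows --plan '[[[0.318,-0.43,-0.1,0,0,0.006,-0.31],[0.318,-0.43,-0.1,0,0,0.006,-0.31],[0.318,-0.43,-0.1,0,0,0.006,-0.31],[0.318,-0.43,-0.1,0,0,0.006,-0.31],[0.318,-0.43,-0.1,0,0,0.006,-0.31],[0.318,-0.43,-0.1,0,0,0.006,-0.31],[0.318,-0.43,-0.1,0,0,0.006,-0.31],[0.318,-0.43,-0.1,0,0,0.006,-0.31],[0.318,-0.43,-0.1,0,0,0.006,-0.31],[0.318,-0.43,-0.1,0,0,0.006,-0.31],[0.318,-0.43,-0.1,0,0,0.006,-0.31],[0,0,0,0,0,0.006,-0.31]]]'

```text
time_s: 2.55
position: [0.5412, 0.1035, 0.1429]
tcp_rot: [[-0.986, -0.168, 0.002], [-0.168, 0.986, -0.001], [-0.001, -0.001, -1.0]]
force: [0.2, -0.8, -0.0]
opening: 0.339
```

```bash
python3 - <<'E'
from h import *
s=read_state();print(s['time_s'],s['position'],s['tcp_rot'],s['opening'],s['force'])
cv2.imwrite('pics/w1.png',capture('wrist')[:,:,::-1])
E
```

```text
2.55 [0.5412081  0.10347146 0.14292343] [[-9.85719568e-01 -1.68387608e-01  1.59580321e-03]
 [-1.68388929e-01  9.85720362e-01 -7.32328301e-04]
 [-1.44970071e-03 -9.90585930e-04 -9.99998459e-01]] 0.3390496830004414 [ 0.20310338 -0.75557792 -0.00509559]
```

View pics/w1.png

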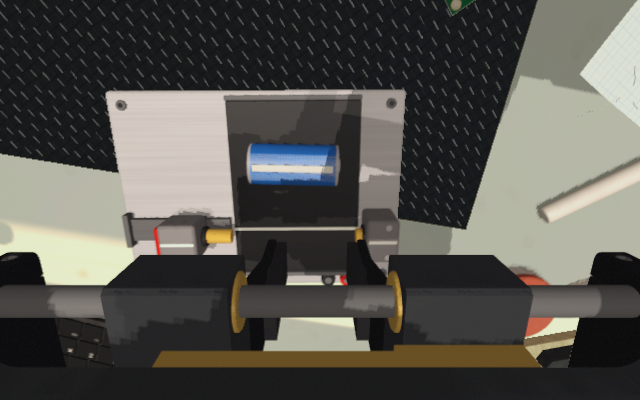

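Wrist view: deck with the cell at (293,165), stripe up along (252,168)–(334,168). The white line runs (237,229)–(358,229), the slide contact is at (220,237) on the left, the red pad at (157,241), and the fixed contact at (362,236).

```bash
python3 - <<'E'
from h import *
np.set_printoptions(precision=4,suppress=True)
for n,p,z in [('line-',(237,229),.016),('line+',(358,229),.016),('scr-',(121,104),.004),('scr+',(391,103),.004),('str-',(252,168),.048),('str+',(334,170),.048),('cell- top edge',(251,144),.04),('cell+ top edge',(337,146),.04),('bot-',(251,184),.04),('bot+',(337,187),.04),('pad',(157,241),.044),('tip-',(234,238),.032)]: print(n,ray('wrist',p,z))
# edges of cell in picture
im=cv2.imread('pics/w1.png').astype(int); b=im[:,:,0]-im[:,:,2]
m=((b>40)).astype(np.uint8); m[220:]=0;m[:130]=0
n,l,st,c=cv2.connectedComponentsWithStats(m);i=1+np.argmax(st[1:,4]);print(st[i],cv2.minAreaRect(np.argwhere(l==i)[:,::-1].astype(np.float32)))
E
```

```text
line- [0.582  0.0421 0.016 ]
line+ [0.5641 0.1464 0.016 ]
scr- [ 0.4937 -0.0656  0.004 ]
scr+ [0.4554 0.1531 0.004 ]
str- [0.5189 0.0533 0.048 ]
str+ [0.5101 0.1134 0.048 ]
cell- top edge [0.5027 0.0493 0.04  ]
cell+ top edge [0.4933 0.1129 0.04  ]
bot- [0.5332 0.0529 0.04  ]
bot+ [0.5244 0.1188 0.04  ]
pad [ 0.5912 -0.015   0.044 ]
tip- [0.5837 0.0432 0.032 ]
[ 250  143   86   23 1720] ((292.4990234375, 154.04441833496094), (85.20118713378906, 20.55048179626465), 1.2730300426483154)
```

Call:
play_rows --plan '[[[-0.14,-0.086,-0.364,0,0,0,-0.31],[-0.14,-0.086,-0.364,0,0,0,-0.31],[-0.14,-0.086,-0.364,0,0,0,-0.31],[-0.14,-0.086,-0.364,0,0,0,-0.31],[-0.14,-0.086,-0.364,0,0,0,-0.31],[0,0,0,0,0,0,-0.31],[0,0,0,0,0,0,-0.31]]]'

```text
time_s: 3.3
position: [0.5035, 0.0852, 0.0528]
tcp_rot: [[-0.985, -0.171, -0.001], [-0.171, 0.985, 0.0], [0.001, 0.0, -1.0]]
force: [-0.2, -0.2, 0.1]
opening: 0.343
```

Call:
play_rows --plan '[[[0,0,-0.02,0,0,0,-0.31],[0,0,-0.02,0,0,0,-0.31],[0,0,-0.02,0,0,0,-0.31],[0,0,0,0,0,0,-0.31]]]'

```text
time_s: 3.7
position: [0.5042, 0.0846, 0.0498]
tcp_rot: [[-0.985, -0.171, 0.001], [-0.171, 0.985, -0.0], [-0.001, -0.0, -1.0]]
force: [-0.5, -0.5, -0.4]
opening: 0.346
```

Call:
play_rows --plan '[[[0.06,-0.04,0,0,0,0,-0.31],[0,0,-0.02,0,0,0,-0.31],[0,0,-0.02,0,0,0,-0.31],[0,0,0,0,0,0,-0.31]]]'

```text
time_s: 4.1
position: [0.5077, 0.0823, 0.0482]
tcp_rot: [[-0.985, -0.171, 0.002], [-0.171, 0.985, -0.0], [-0.002, -0.001, -1.0]]
force: [0.1, -1.1, 5.3]
opening: 0.343
```

Call:
play_rows --plan '[[[0.059,0.01,0,0,0,0,-0.31],[0.059,0.01,0,0,0,0,-0.31],[0.059,0.01,0,0,0,0,-0.31],[0.059,0.01,0,0,0,0,-0.31],[0.059,0.01,0,0,0,0,-0.31],[0.059,0.01,0,0,0,0,-0.31],[0.059,0.01,0,0,0,0,-0.31],[0.059,0.01,0,0,0,0,-0.31],[0.059,0.01,0,0,0,0,-0.31],[0.059,0.01,0,0,0,0,-0.31],[0,0,0,0,0,0,-0.31]]]'

```text
time_s: 5.2
position: [0.538, 0.0868, 0.0483]
tcp_rot: [[-0.985, -0.171, 0.003], [-0.171, 0.985, -0.001], [-0.003, -0.001, -1.0]]
force: [-0.1, -3.5, 5.6]
opening: 0.343
```

```bash
python3 - <<'E'
from h import *
im=capture('side')[130:215,240:370,::-1];w=capture('wrist')[:,:,::-1]
cv2.imwrite('pics/w2.png',np.vstack([cv2.resize(im,(520,340)),cv2.resize(w,(520,260))[:230]]))
E
```

```text
(no output)
```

View pics/w2.png

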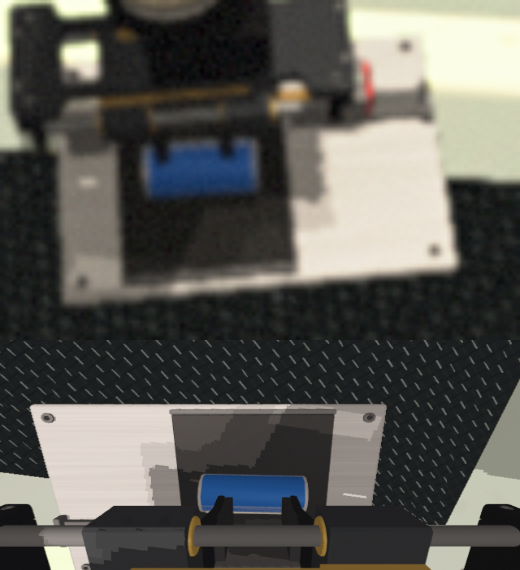

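The cell rolled straight and its stripe has turned away from the wrist camera. I lift, step back, and measure the cell from its rear edge.

Call:
play_rows --plan '[[[0,0,0.2,0,0,0,-0.31],[0,0,0.2,0,0,0,-0.31],[-0.34,-0.07,0,0,0,0,-0.31],[0,0,0,0,0,0,-0.31],[0,0,0,0,0,0,-0.31]]]'

```text
time_s: 5.8
position: [0.5193, 0.0842, 0.0679]
tcp_rot: [[-0.985, -0.171, 0.0], [-0.171, 0.985, 0.0], [-0.0, 0.0, -1.0]]
force: [0.9, 0.6, -1.0]
opening: 0.347
```

```bash
cat >> h.py <<'E'
YAW=np.radians(9.75);EX=np.array([np.cos(YAW),np.sin(YAW)]);EY=np.array([-EX[1],EX[0]]);MID=np.array([.573,.0942])
def cell():
    w=capture('wrist').astype(int);m=((w[:,:,2]-w[:,:,0])>35).astype(np.uint8)
    n,l,st,c=cv2.connectedComponentsWithStats(m);i=1+np.argmax(st[1:,4]);x,y,ww,h=st[i,:4];print('blob',st[i])
    us=np.arange(x+8,x+ww-8);vs=np.array([np.argmax(l[:,u]==i) for u in us]);k=np.polyfit(us,vs,1);k=np.polyfit(us[abs(vs-np.polyval(k,us))<1.5],vs[abs(vs-np.polyval(k,us))<1.5],1)
    P=[]
    for u in (x,x+ww):
        a=ray('wrist',(u,np.polyval(k,u)-.5),.032);b=ray('wrist',(u,np.polyval(k,u)-.5),.06);d=b-a;dx=d[:2]@EX
        P.append(a[:2]+EX*.016*np.hypot(dx,d[2])/d[2])
    d=P[1]-P[0];c=(P[0]+P[1])/2;print('cell',c,'yaw rel deg',np.degrees(np.arctan2(-d[0],d[1]))-9.75,'len',np.hypot(*d),'fixture xy',(c-MID)@EX,(c-MID)@EY)
    s=read_state();print('tcp',s['position'],'rel to cell ex,ey',(s['position'][:2]-c)@EX,(s['position'][:2]-c)@EY)
    return w
E
python3 - <<'E'
from h import *
np.set_printoptions(precision=4,suppress=True)
cell()
E
```

```text
blob [ 254  226  113   51 3728]
cell [0.5326 0.0831] yaw rel deg -1.3861122759720814 len 0.06757880043306656 fixture xy -0.041669584153956 -0.004145176773490639
tcp [0.52   0.0842 0.0678] rel to cell ex,ey -0.012286715757548819 0.003221369347703079
```

Call:
play_rows --plan '[[[0.07,0.0,0,0,0,0,-0.31],[0,0,-0.2,0,0,0,-0.31],[0,0,-0.16,0,0,0,-0.31],[0,0,-0.02,0,0,0,-0.31],[0,0,-0.02,0,0,0,-0.31],[0,0,0,0,0,0,-0.31]]]'

```text
time_s: 6.45
position: [0.5242, 0.0842, 0.0481]
tcp_rot: [[-0.985, -0.171, 0.003], [-0.171, 0.985, 0.0], [-0.003, -0.0, -1.0]]
force: [-0.1, 0.8, 8.7]
opening: 0.347
```

Call:
play_rows --plan '[[[0.059,0.01,0,0,0,0,-0.31],[0.059,0.01,0,0,0,0,-0.31],[0.059,0.01,0,0,0,0,-0.31],[0.059,0.01,0,0,0,0,-0.31],[0.059,0.01,0,0,0,0,-0.31],[0.059,0.01,0,0,0,0,-0.31],[0.059,0.01,0,0,0,0,-0.31],[0.059,0.01,0,0,0,0,-0.31],[0.059,0.01,0,0,0,0,-0.31],[0.0,0.0,0,0,0,0,-0.31],[0,0,0.2,0,0,0,-0.31],[0,0,0.2,0,0,0,-0.31]]]'

```text
time_s: 7.65
position: [0.5486, 0.0886, 0.0672]
tcp_rot: [[-0.985, -0.171, -0.002], [-0.171, 0.985, 0.0], [0.002, 0.001, -1.0]]
force: [0.2, 0.4, -0.1]
opening: 0.348
```

Call:
play_rows --plan '[[[-0.33,-0.05,0,0,0,0,-0.31],[0,0,0,0,0,0,-0.31],[0,0,0,0,0,0,-0.31]]]'

```text
time_s: 7.95
position: [0.5329, 0.0861, 0.0677]
tcp_rot: [[-0.985, -0.171, -0.0], [-0.171, 0.985, 0.0], [0.0, 0.0, -1.0]]
force: [0.1, -0.1, 0.6]
opening: 0.346
```

```bash
python3 - <<'E'
from h import *
np.set_printoptions(precision=4,suppress=True)
cell()
E
```

```text
blob [ 254  228   95   51 3031]
cell [0.549 0.08 ] yaw rel deg -3.4939796626892736 len 0.05697155243656063 fixture xy -0.026030065526459277 -0.009922975422380059
tcp [0.5335 0.0861 0.0676] rel to cell ex,ey -0.014293824244527183 0.00859318807738647
```

```bash
python3 - <<'E'
from h import *
w=capture('wrist')[:,:,::-1];cv2.imwrite('pics/w3.png',cv2.resize(w[140:320,160:480],None,fx=2,fy=2))
E
```

```text
(no output)
```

View pics/w3.png

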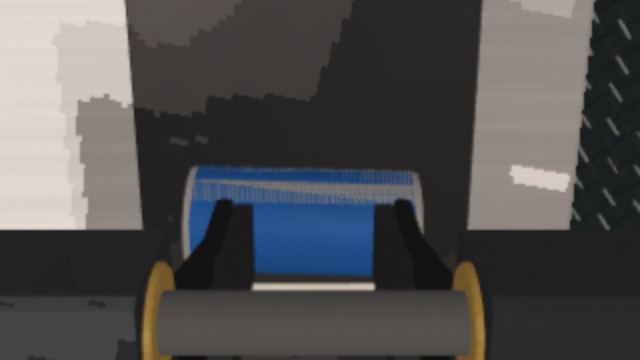

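The cell's rear edge runs from (255,224) to (369,226) in full-image pixels. The white line shows just ahead of it, so the cell is straight.

```bash
cat >> h.py <<'E'
def manual(p0,p1):
    P=[]
    for p in (p0,p1):
        a=ray('wrist',p,.032);d=ray('wrist',p,.06)-a;P.append(a[:2]+EX*.016*np.hypot(d[:2]@EX,d[2])/d[2])
    d=P[1]-P[0];c=(P[0]+P[1])/2;s=read_state()
    print('cell',c,'yawrel',np.degrees(np.arctan2(-d[0],d[1]))-9.75,'len',np.hypot(*d),'fix',(c-MID)@EX,(c-MID)@EY,'tcp',s['position'],'rel',(s['position'][:2]-c)@EX,(s['position'][:2]-c)@EY)
E
python3 - <<'E'
from h import *
np.set_printoptions(precision=4,suppress=True)
manual((254,223.7),(370,225.7)); print(ray('wrist',(285,283.5),.016),ray('wrist',(347,283.5),.016))
a=(ray('wrist',(316,283.5),.016)[:2]-MID)@EX;print('line x offset seen',a)
E
```

```text
cell [0.5447 0.0856] yawrel -1.0496514474098753 len 0.06915611544586736 fix -0.02934033748306822 -0.003701707164689645 tcp [0.5337 0.0861 0.0676] rel -0.010786233926881359 0.002329212308438889
[0.5787 0.0725 0.016 ] [0.5716 0.114  0.016 ]
line x offset seen 0.0019578244395817316
```

Call:
play_rows --plan '[[[0.06,-0.02,0,0,0,0,-0.31],[0,0,-0.2,0,0,0,-0.31],[0,0,-0.16,0,0,0,-0.31],[0,0,-0.02,0,0,0,-0.31],[0,0,-0.01,0,0,0,-0.31],[0,0,0,0,0,0,-0.31]]]'

```text
time_s: 8.65
position: [0.5368, 0.085, 0.0482]
tcp_rot: [[-0.985, -0.171, 0.002], [-0.171, 0.985, 0.0], [-0.002, -0.0, -1.0]]
force: [-0.0, 0.8, 6.3]
opening: 0.344
```

Call:
play_rows --plan '[[[0.059,0.01,0,0,0,0,-0.31],[0.059,0.01,0,0,0,0,-0.31],[0.059,0.01,0,0,0,0,-0.31],[0.059,0.01,0,0,0,0,-0.31],[0.059,0.01,0,0,0,0,-0.31],[0.059,0.01,0,0,0,0,-0.31],[0.059,0.01,0,0,0,0,-0.31],[0.059,0.01,0,0,0,0,-0.31],[0.059,0.01,0,0,0,0,-0.31],[0.0,0.0,0,0,0,0,-0.31],[0,0,0.2,0,0,0,-0.31],[0,0,0.2,0,0,0,-0.31]]]'

```text
time_s: 9.85
position: [0.5617, 0.0896, 0.0678]
tcp_rot: [[-0.985, -0.171, -0.002], [-0.171, 0.985, 0.0], [0.002, 0.001, -1.0]]
force: [-0.1, -0.4, 0.2]
opening: 0.345
```

Call:
play_rows --plan '[[[-0.33,-0.05,0,0,0,0,-0.31],[0,0,0,0,0,0,-0.31],[0,0,0,0,0,0,-0.31]]]'

```text
time_s: 10.15
position: [0.546, 0.0871, 0.0683]
tcp_rot: [[-0.985, -0.171, 0.0], [-0.171, 0.985, 0.0], [-0.0, 0.0, -1.0]]
force: [0.7, -0.4, -0.0]
opening: 0.345
```

```bash
python3 - <<'E'
from h import *
np.set_printoptions(precision=4,suppress=True)
w=cell();cv2.imwrite('pics/w4.png',cv2.resize(w[140:320,160:480,::-1].astype(np.uint8),None,fx=2,fy=2))
E
```

```text
blob [ 256  224  113   55 3949]
cell [0.5577 0.0869] yaw rel deg -1.5940779657715876 len 0.06759285016633107 fixture xy -0.016342417859648902 -0.00458311323206367
tcp [0.5465 0.0871 0.0682] rel to cell ex,ey -0.01093925770054982 0.0020226140593705933
```

View pics/w4.png

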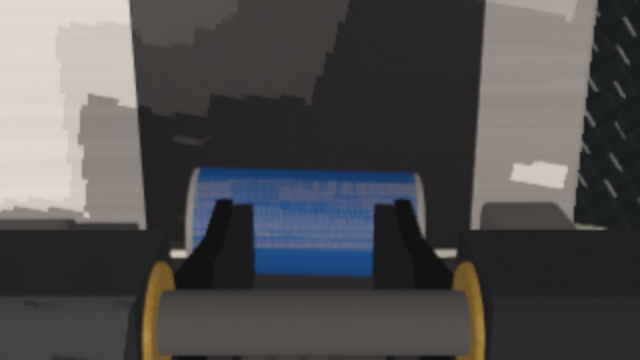

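The white line shows on both sides of the cell, at crop (178,253) and (433,253). I measure it relative to the cell.

```bash
python3 - <<'E'
from h import *
np.set_printoptions(precision=4,suppress=True)
manual((254.5,223.5),(371.5,226))
for u in(249,376): p=ray('wrist',(u,266.5),.016);print(p,(p[:2]-MID)@EX)
E
```

```text
cell [0.5577 0.0872] yawrel -1.3160770000672422 len 0.06998907971100427 fix -0.0162283374826557 -0.004288561218015916 tcp [0.5465 0.0871 0.0682] rel -0.011053338077543022 0.0017280620453228388
[0.5834 0.0479 0.016 ] 0.0024017353921922963
[0.569  0.1318 0.016 ] 0.0023845872422911356
```

Call:
play_rows --plan '[[[0.06,-0.02,0,0,0,0,-0.31],[0,0,-0.2,0,0,0,-0.31],[0,0,-0.16,0,0,0,-0.31],[0,0,-0.02,0,0,0,-0.31],[0,0,-0.02,0,0,0,-0.31],[0,0,0,0,0,0,-0.31]]]'

```text
time_s: 10.8
position: [0.5498, 0.086, 0.0482]
tcp_rot: [[-0.985, -0.171, 0.002], [-0.171, 0.985, 0.0], [-0.002, -0.0, -1.0]]
force: [-0.9, 0.2, 6.0]
opening: 0.348
```

Call:
play_rows --plan '[[[0.059,0.01,0,0,0,0,-0.31],[0.059,0.01,0,0,0,0,-0.31],[0.059,0.01,0,0,0,0,-0.31],[0.059,0.01,0,0,0,0,-0.31],[0.059,0.01,0,0,0,0,-0.31],[0.059,0.01,0,0,0,0,-0.31],[0.059,0.01,0,0,0,0,-0.31],[0.059,0.01,0,0,0,0,-0.31],[0.059,0.01,0,0,0,0,-0.31],[0.0,0.0,0,0,0,0,-0.31],[0,0,0.2,0,0,0,-0.31],[0,0,0.2,0,0,0,-0.31]]]'

```text
time_s: 12.0
position: [0.5745, 0.0906, 0.0678]
tcp_rot: [[-0.985, -0.171, -0.003], [-0.171, 0.985, 0.0], [0.002, 0.001, -1.0]]
force: [0.1, 0.3, 0.4]
opening: 0.344
```

Call:
play_rows --plan '[[[-0.33,-0.05,0,0,0,0,-0.31],[-0.2,0,0.3,0,0,0,-0.31],[-0.2,0,0.3,0,0,0,-0.31],[0,0,0,0,0,0,-0.31],[0,0,0,0,0,0,-0.31]]]'

```text
time_s: 12.5
position: [0.5395, 0.0881, 0.0985]
tcp_rot: [[-0.985, -0.171, 0.001], [-0.171, 0.985, 0.0], [-0.001, -0.0, -1.0]]
force: [0.2, -0.1, 0.1]
opening: 0.35
```

```bash
python3 - <<'E'
from h import *
np.set_printoptions(precision=4,suppress=True)
w=cell();cv2.imwrite('pics/w5.png',cv2.resize(w[100:320,140:500,::-1].astype(np.uint8),None,fx=2.2,fy=2.2))
E
```

```text
blob [ 262  234   95   46 2872]
cell [0.5694 0.0887] yaw rel deg -1.626910759759486 len 0.06594604648594626 fixture xy -0.004446026101902937 -0.004820022696635136
tcp [0.5395 0.088  0.098 ] rel to cell ex,ey -0.029625643697219917 0.004424170028930341
```

View pics/w5.png

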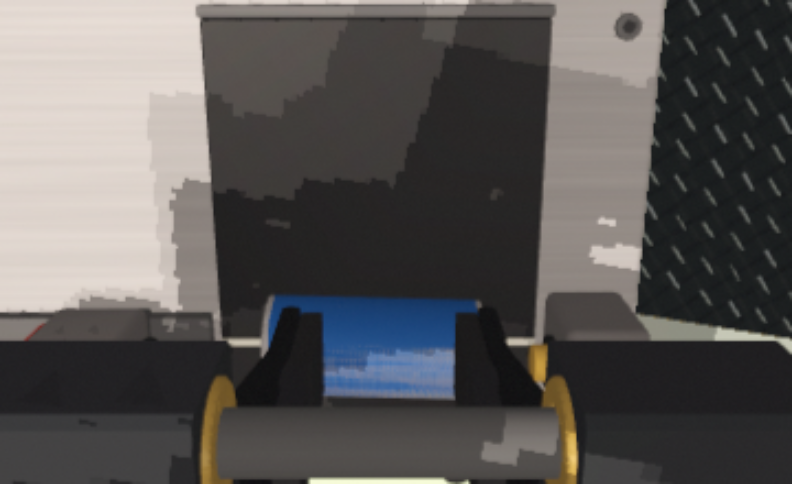

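```bash
python3 - <<'E'
from h import *
np.set_printoptions(precision=4,suppress=True)
g=lambda a,b:(139.7+a/2.2,99.7+b/2.2)
manual(g(266,294.5),g(486,299))
for a,b,z in[(240,342,.016),(520,341,.016),(203,17,.016),(550,17,.016),(198,5,.02),(555,5,.02)]: p=ray('wrist',g(a,b),z);print(p,(p[:2]-MID)@EX,(p[:2]-MID)@EY)
E
```

```text
cell [0.5692 0.0894] yawrel -1.2647684693903685 len 0.06939886242162079 fix -0.004584180102340938 -0.004053996473430165 tcp [0.5395 0.088  0.098 ] rel -0.029487489696781916 0.003658143805725369
[0.5829 0.044  0.016 ] 0.00128671127842242 -0.05113105820146393
[0.5662 0.1388 0.016 ] 0.0008785681888680823 0.045077909781639995
[0.4775 0.0204 0.016 ] -0.10658109761104265 -0.056575549292622734
[0.4596 0.1243 0.016 ] -0.1066764763534161 0.04889430586268741
[0.4741 0.0195 0.02  ] -0.11013823982984591 -0.05691204487450692
[0.456  0.1242 0.02  ] -0.11023629538472349 0.049365455496215294
```

Call:
play_rows --plan '[[[0.25,0.01,-0.1,0,0,0,-0.31],[0.24,0,-0.2,0,0,0,-0.31],[0,0,-0.3,0,0,0,-0.31],[0,0,-0.32,0,0,0,-0.31],[0,0,-0.02,0,0,0,-0.31],[0,0,-0.02,0,0,0,-0.31],[0,0,0,0,0,0,-0.31]]]'

```text
time_s: 13.25
position: [0.5639, 0.0885, 0.0494]
tcp_rot: [[-0.985, -0.171, -0.0], [-0.171, 0.985, 0.0], [0.0, 0.0, -1.0]]
force: [0.6, -0.5, 0.4]
opening: 0.343
```

Call:
play_rows --plan '[[[0,0,-0.02,0,0,0,-0.31],[0,0,-0.02,0,0,0,-0.31],[0,0,0,0,0,0,-0.31]]]'

```text
time_s: 13.55
position: [0.5638, 0.0885, 0.0484]
tcp_rot: [[-0.985, -0.171, 0.001], [-0.171, 0.985, -0.0], [-0.001, -0.0, -1.0]]
force: [0.2, 0.4, -0.1]
opening: 0.344
```

Call:
play_rows --plan '[[[0.044,0.0076,0,0,0,0.0014,-0.31],[0.044,0.0076,0,0,0,0.0014,-0.31],[0.044,0.0076,0,0,0,0.0014,-0.31],[0.044,0.0076,0,0,0,0.0014,-0.31],[0.044,0.0076,0,0,0,0.0014,-0.31],[0,0,0,0,0,0,-0.31],[0,0,0,0,0,0,-0.31]]]'

```text
time_s: 14.25
position: [0.5749, 0.0903, 0.0483]
tcp_rot: [[-0.981, -0.192, 0.001], [-0.192, 0.981, -0.0], [-0.001, -0.0, -1.0]]
force: [0.7, -0.7, 3.9]
opening: 0.344
```

Call:
play_rows --plan '[[[0,0,0.1,0,0,0,-0.31],[0,0,0.3,0,0,0,-0.31],[-0.6,-0.1,0.3,0,0,0,-0.31],[-0.6,-0.1,0.3,0,0,0,-0.31],[-0.4,-0.06,0.3,0,0,0,-0.31],[-0.4,-0.06,0.3,0,0,0,-0.31],[0,0,0,0,0,0,-0.31],[0,0,0,0,0,0,-0.31]]]'

```text
time_s: 15.05
position: [0.475, 0.0745, 0.1282]
tcp_rot: [[-0.981, -0.192, 0.001], [-0.192, 0.981, 0.0], [-0.001, -0.0, -1.0]]
force: [0.3, -0.4, -0.0]
opening: 0.349
```

```bash
python3 - <<'E'
from h import *
np.set_printoptions(precision=4,suppress=True)
w=cell();cv2.imwrite('pics/w6.png',cv2.resize(w[120:340,130:490,::-1].astype(np.uint8),None,fx=2.2,fy=2.2))
E
```

```text
blob [ 277  317   75   23 1556]
cell [0.5916 0.0955] yaw rel deg 1.3024894814351349 len 0.06337515089474342 fixture xy 0.01852161452845297 -0.001887703324995994
tcp [0.4755 0.0745 0.1279] rel to cell ex,ey -0.1179585607480062 -0.0010267887224396609
```

View pics/w6.png

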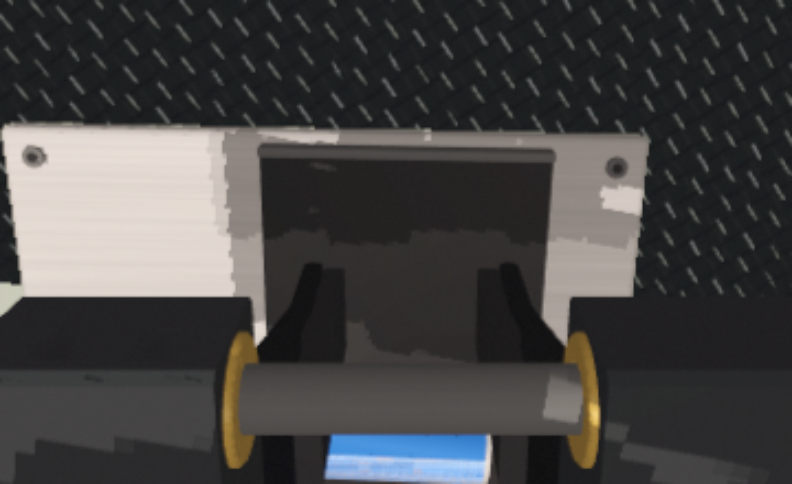

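That put the cell behind the gripper, at crop (410,455). I move forward for a clear view from the other side.

Call:
play_rows --plan '[[[0.48,0.08,0.06,0,0,0,-0.31],[0.48,0.08,0.06,0,0,0,-0.31],[0.48,0.08,0.06,0,0,0,-0.31],[0.48,0.08,0.06,0,0,0,-0.31],[0.48,0.08,0.06,0,0,0,-0.31],[0.48,0.08,0.0,0,0,0,-0.31],[0,0,0,0,0,0,-0.31],[0,0,0,0,0,0,-0.31]]]'

```text
time_s: 15.9
position: [0.6183, 0.0986, 0.1416]
tcp_rot: [[-0.981, -0.193, -0.002], [-0.193, 0.981, 0.0], [0.002, 0.001, -1.0]]
force: [-1.0, 1.0, 0.5]
opening: 0.347
```

```bash
python3 - <<'E'
from h import *
np.set_printoptions(precision=4,suppress=True)
w=cell();cv2.imwrite('pics/w7.png',cv2.resize(w[80:260,120:480,::-1].astype(np.uint8),None,fx=2.2,fy=2.2))
print(read_state()['time_s'])
E
```

```text
blob [ 272  121   89   45 3507]
cell [0.5729 0.0901] yaw rel deg -1.7157960414397113 len 0.067191970218732 fixture xy -0.0007487401150651451 -0.004046238082035572
tcp [0.6174 0.0985 0.1417] rel to cell ex,ey 0.04523703506560397 0.0007829113117816099
15.95
```

View pics/w7.png

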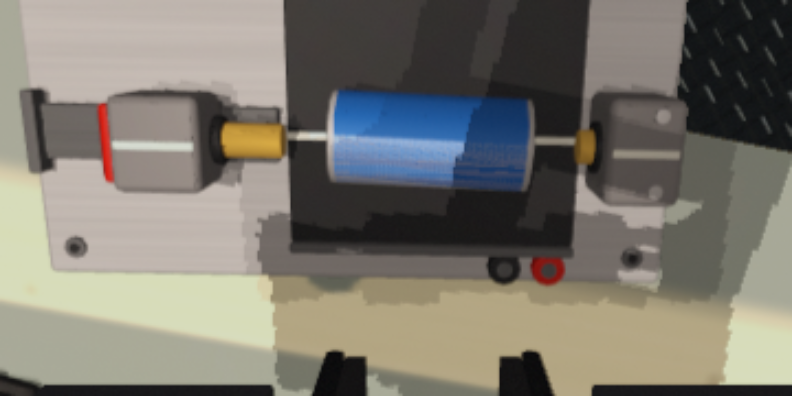

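Clear view: the cell lies on the line, which shows at crop (305,135) and (555,141). The cell outline is (333,90)–(530,99) at the rear and (333,180)–(528,191) at the front. The brass contacts are at (285,140) and (578,147), and the red pad at (106,142).

```bash
python3 - <<'E'
from h import *
np.set_printoptions(precision=4,suppress=True)
g=lambda a,b:(119.7+a/2.2,79.7+b/2.2)
L=[ray('wrist',g(*p),.016)[:2] for p in((305,135),(555,141))];d=L[1]-L[0];d/=np.hypot(*d);ex=np.array([d[1],-d[0]])
print('line yaw',np.degrees(np.arctan2(-d[0],d[1])),L)
f=lambda P:((P[:2]-L[0])@ex*1e3,(P[:2]-L[0])@d*1e3)
def ax(p,sg):
    a=ray('wrist',g(*p),.032);q=ray('wrist',g(*p),.06)-a
    return a[:2]+sg*ex*.016*np.hypot(q[:2]@ex,q[2])/q[2]
for n,p,s in[('rear-',(331,90),1),('rear+',(532,99),1),('front-',(331,180),-1),('front+',(530,191),-1)]: print(n,f(ax(p,s)))
for n,p,z in[('tip-',(286,140),.035),('tip+',(577,147),.035),('tip- top',(255,139),.038),('tip+ top',(586,147),.038),('pad',(106,142),.049),('endstop',(35,130),.022),('deckL',(290,100),.016),('deckR',(585,100),.016),('deckbackL',(291,243),.016),('deckbackR',(572,248),.016),('frontcornerpad',(100,103),.049),('bcornerpad',(109,181),.049)]: P=ray('wrist',g(*p),z);print(n,P,f(P))
E
```

```text
line yaw 9.69108279030971 [array([0.5816, 0.0441]), array([0.5661, 0.135 ])]
rear- (np.float64(-1.349248894023294), np.float64(11.757091195958468))
rear+ (np.float64(0.021002956920397955), np.float64(80.69647805150967))
front- (np.float64(-2.5703297447862106), np.float64(11.360102067329043))
front+ (np.float64(-0.3294915435778645), np.float64(81.91113154271771))
tip- [0.5818 0.0406 0.035 ] (np.float64(-0.378481919533969), np.float64(-3.57352773315568))
tip+ [0.5649 0.1395 0.035 ] (np.float64(-0.3667845907957372), np.float64(96.83400128216496))
tip- top [0.5831 0.0306 0.038 ] (np.float64(-0.8407820179297488), np.float64(-13.560693529289368))
tip+ top [0.5641 0.1419 0.038 ] (np.float64(-0.8151130936795321), np.float64(99.33716117029422))
pad [ 0.5916 -0.0148  0.049 ] (np.float64(-0.07993130598814985), np.float64(-59.771342238343486))
endstop [ 0.5976 -0.0505  0.022 ] (np.float64(-0.18037609871583357), np.float64(-96.00835345669533))
deckL [0.5702 0.0369 0.016 ] (np.float64(-12.495547863953194), np.float64(-5.168012642568518))
deckR [0.5496 0.1422 0.016 ] (np.float64(-15.061444336061003), np.float64(102.0651628319363))
deckbackL [0.6232 0.0449 0.016 ] (np.float64(41.173359879704236), np.float64(-6.269229980909341))
deckbackR [0.6046 0.151  0.016 ] (np.float64(40.618996988777425), np.float64(101.49490657548105))
frontcornerpad [ 0.5794 -0.0176  0.049 ] (np.float64(-12.550117770093765), np.float64(-60.52245291860556))
bcornerpad [ 0.6043 -0.0128  0.049 ] (np.float64(12.770152998983203), np.float64(-59.99116798048798))
```

The cell is on the line (about -1 mm, 1.4° off) and the slide is at about 9.6 mm, so about 30 mm of push is needed. I close the fingers and go behind the red pad.

Call:
play_rows --plan '[[[-0.05,-0.37,0,0,0,-0.001,-1],[-0.05,-0.37,0,0,0,-0.001,-1],[-0.05,-0.37,0,0,0,-0.001,-1],[-0.05,-0.37,0,0,0,-0.001,-1],[-0.05,-0.37,0,0,0,-0.001,-1],[-0.05,-0.37,0,0,0,-0.001,-1],[-0.05,-0.37,0,0,0,-0.001,-1],[-0.05,-0.37,0,0,0,0,-1],[0,0,0,0,0,0,-1],[0,0,0,0,0,0,-1]]]'

```text
time_s: 16.95
position: [0.5975, -0.0494, 0.1428]
tcp_rot: [[-0.986, -0.17, -0.001], [-0.17, 0.986, 0.001], [0.001, 0.001, -1.0]]
force: [-0.4, 0.5, 0.6]
opening: 0.005
```

Call:
play_rows --plan '[[[0,0,-0.4,0,0,0,-1],[0,0,-0.4,0,0,0,-1],[0,0,-0.4,0,0,0,-1],[0,0,-0.4,0,0,0,-1],[0,0,-0.4,0,0,0,-1],[0,0,-0.14,0,0,0,-1],[0,0,0,0,0,0,-1],[0,0,0,0,0,0,-1]]]'

```text
time_s: 17.75
position: [0.5989, -0.0491, 0.0366]
tcp_rot: [[-0.985, -0.171, 0.001], [-0.171, 0.985, -0.0], [-0.001, -0.0, -1.0]]
force: [0.4, -0.5, 0.7]
opening: 0.006
```

```bash
python3 - <<'E'
from h import *
w=capture('side')[130:200,240:370,::-1];cv2.imwrite('pics/s8.png',cv2.resize(w,None,fx=6,fy=6,interpolation=cv2.INTER_CUBIC))
E
```

```text
(no output)
```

View pics/s8.png

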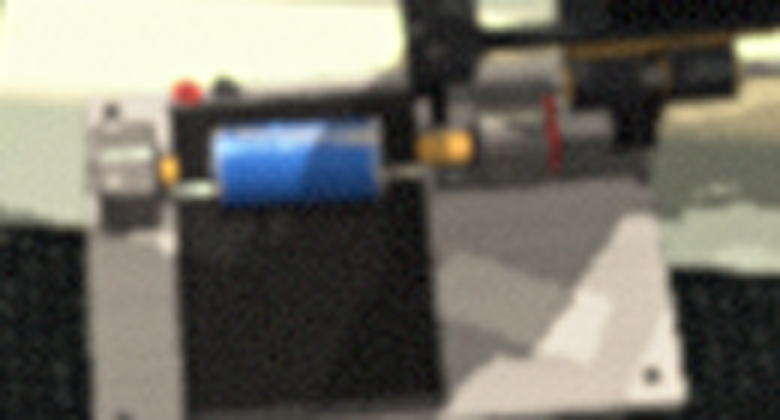

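The fingers are behind the red pad (crop 635,130 versus pad 553,130), and the cell is still on the line. I push along the fixture's +y.

Call:
play_rows --plan '[[[-0.01,0.059,0,0,0,0,-1],[-0.01,0.059,0,0,0,0,-1],[-0.01,0.059,0,0,0,0,-1],[-0.01,0.059,0,0,0,0,-1],[-0.01,0.059,0,0,0,0,-1],[-0.01,0.059,0,0,0,0,-1],[-0.01,0.059,0,0,0,0,-1],[-0.01,0.059,0,0,0,0,-1]]]'

```text
time_s: 18.6
position: [0.5945, -0.0258, 0.036]
tcp_rot: [[-0.985, -0.171, -0.0], [-0.171, 0.985, -0.0], [0.0, -0.0, -1.0]]
force: [-0.6, -1.7, 0.5]
opening: 0.005
```

Call:
play_rows --plan '[[[-0.01,0.059,0,0,0,0,-1],[-0.01,0.059,0,0,0,0,-1],[-0.01,0.059,0,0,0,0,-1],[-0.01,0.059,0,0,0,0,-1],[-0.01,0.059,0,0,0,0,-1]]]'

```text
time_s: 19.1
position: [0.5919, -0.0111, 0.036]
tcp_rot: [[-0.985, -0.171, -0.0], [-0.171, 0.985, -0.0], [0.0, -0.0, -1.0]]
force: [0.7, -1.4, 1.0]
opening: 0.005
```

Call:
play_rows --plan '[[[-0.01,0.059,0,0,0,0,-1],[-0.01,0.059,0,0,0,0,-1],[-0.005,0.03,0,0,0,0,-1],[-0.005,0.03,0,0,0,0,-1],[0,0,0,0,0,0,-1]]]'

```text
time_s: 19.6
position: [0.5903, -0.002, 0.036]
tcp_rot: [[-0.985, -0.171, -0.0], [-0.171, 0.985, 0.0], [0.0, 0.0, -1.0]]
force: [-0.2, -1.9, -1.4]
opening: 0.006
```

```bash
python3 - <<'E'
from h import *
np.set_printoptions(precision=4,suppress=True)
s=read_state();print(s['force'],s['position'])
w=capture('side')[:,:,::-1];cv2.imwrite('pics/s9.png',w)
x=w[130:185,240:370].astype(int)
# orange tips and red pad positions (row 154 region)
o=(x[:,:,2]-x[:,:,0]>60)&(x[:,:,1]-x[:,:,0]>25); r=(x[:,:,2]-x[:,:,1]>50)&(x[:,:,2]>110)
b=x[:,:,0]-x[:,:,2]>40
for n,m in(('orange',o),('red',r),('blue',b)):
    k,l,st,c=cv2.connectedComponentsWithStats(m.astype(np.uint8));print(n,[(st[i].tolist(),(c[i]+[240,130]).round(1).tolist()) for i in range(1,k) if st[i,4]>4])
E
```

```text
[-0.1879 -1.9291 -1.3792] [ 0.5903 -0.002   0.036 ]
orange [([28, 13, 6, 3, 9], [270.2, 143.7]), ([107, 15, 7, 4, 21], [350.0, 146.4]), ([60, 23, 8, 5, 37], [303.6, 154.9]), ([26, 26, 4, 5, 16], [267.7, 157.8])]
red [([29, 14, 5, 3, 14], [270.9, 145.1]), ([61, 24, 4, 3, 11], [302.4, 155.1])]
blue [([33, 21, 26, 14, 302], [285.3, 157.4])]
```

Call:
play_rows --plan '[[[-0.0034,0.02,0,0,0,0,-1],[-0.0034,0.02,0,0,0,0,-1],[-0.0034,0.02,0,0,0,0,-1],[0,0,0,0,0,0,-1]]]'

```text
time_s: 20.05
position: [0.5898, 0.0008, 0.036]
tcp_rot: [[-0.985, -0.171, -0.0], [-0.171, 0.985, 0.0], [0.0, 0.0, -1.0]]
force: [-0.8, -2.6, 0.2]
opening: 0.005
```

Call:
play_rows --plan '[[[-0.0034,0.02,0,0,0,0,-1],[-0.0034,0.02,0,0,0,0,-1],[0,0,0,0,0,0,-1]]]'

```text
time_s: 20.35
position: [0.5895, 0.0029, 0.036]
tcp_rot: [[-0.985, -0.171, -0.0], [-0.171, 0.985, 0.0], [0.0, 0.0, -1.0]]
force: [-0.9, -1.4, -0.8]
opening: 0.001
```

Call:
play_rows --plan '[[[-0.0034,0.02,0,0,0,0,-1],[-0.0017,0.01,0,0,0,0,-1],[0,0,0,0,0,0,-1]]]'

```text
time_s: 20.65
position: [0.5892, 0.0043, 0.036]
tcp_rot: [[-0.985, -0.171, -0.0], [-0.171, 0.985, 0.0], [0.0, 0.0, -1.0]]
force: [-1.8, -2.4, -0.3]
opening: 0.007
```

Call:
play_rows --plan '[[[-0.0034,0.02,0,0,0,0,-1],[0,0,0,0,0,0,-1]]]'

```text
time_s: 20.85
position: [0.5892, 0.0053, 0.036]
tcp_rot: [[-0.985, -0.171, -0.0], [-0.171, 0.985, 0.0], [0.0, 0.0, -1.0]]
force: [-1.0, -1.7, 0.3]
opening: 0.007
```

Call:
play_rows --plan '[[[-0.0034,0.02,0,0,0,0,-1],[0,0,0,0,0,0,-1]]]'

```text
time_s: 21.05
position: [0.5892, 0.0056, 0.0361]
tcp_rot: [[-0.985, -0.171, 0.0], [-0.171, 0.985, -0.001], [0.0, -0.001, -1.0]]
force: [-1.7, -5.0, -1.5]
opening: 0.007
```

```bash
python3 - <<'E'
from h import *
np.set_printoptions(precision=4,suppress=True)
s=read_state();print(s['force'],s['position'])
a=capture('side')[140:175,255:325,::-1]
a=cv2.resize(a,None,fx=9,fy=9,interpolation=cv2.INTER_CUBIC);w=capture('wrist')[:,:,::-1]
cv2.imwrite('pics/s10.png',np.vstack([a,cv2.resize(w,(630,394))[:285]]))
E
```

```text
[-1.68   -4.9568 -1.5195] [0.5892 0.0056 0.0361]
```

View pics/s10.png

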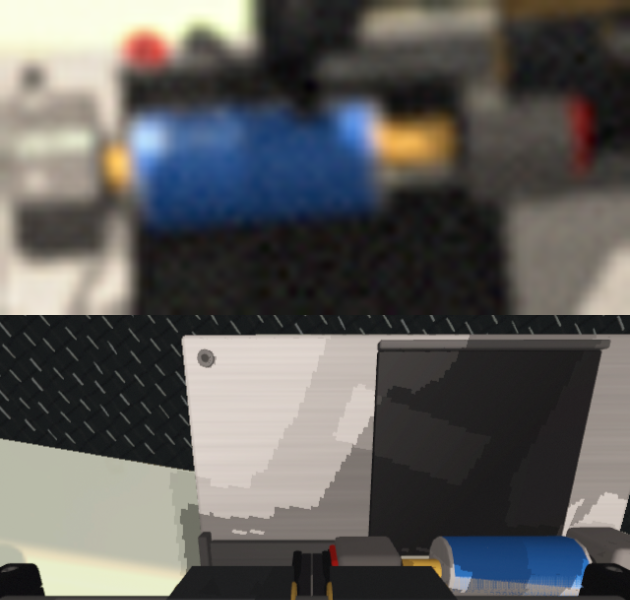

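The force jumped to 5 N and the TCP stalled. The picture shows both brass tips touching the cell, at (125,160) and (380,140) in the top half. I back off and rise, then check numerically from the earlier viewpoint.

Call:
play_rows --plan '[[[0.02,-0.12,0,0,0,0,-1],[0.06,-0.36,0,0,0,0,-1],[0,0,0.4,0,0,0,-1],[0,0,0.4,0,0,0,-1],[0,0,0.4,0,0,0,-1],[0,0,0.4,0,0,0,-1],[0,0,0.5,0,0,0,-1],[0.16,0.8,0,0,0,0,-1],[0.16,0.8,0,0,0,0,-1],[0.16,0.8,0,0,0,0,-1],[0,0,0,0,0,0,-1],[0,0,0,0,0,0,-1]]]'

```text
time_s: 22.35
position: [0.6176, 0.1025, 0.1411]
tcp_rot: [[-0.985, -0.172, 0.001], [-0.172, 0.985, 0.0], [-0.001, -0.0, -1.0]]
force: [-0.4, 0.3, 0.9]
opening: 0.004
```

```bash
python3 - <<'E'
from h import *
np.set_printoptions(precision=4,suppress=True)
s=read_state();print(s['time_s'],s['position'],s['force'])
w=cell();x=w[:250]
cv2.imwrite('pics/w11.png',w[:,:,::-1].astype(np.uint8))
o=(x[:,:,0]-x[:,:,2]>70)&(x[:,:,1]-x[:,:,2]>40);r=(x[:,:,0]-x[:,:,1]>80)
b=(x[:,:,2]-x[:,:,0]>35)
for n,m in(('orange',o),('red',r),('blue',b)):
    k,l,st,c=cv2.connectedComponentsWithStats(m.astype(np.uint8));print(n,[(st[i].tolist(),c[i].round(1).tolist()) for i in range(1,k) if st[i,4]>15])
    for i in range(1,k):
        if n=='orange' and st[i,4]>15:
            p=ray('wrist',c[i],.036);print(p,(p[:2]-MID)@EX,(p[:2]-MID)@EY)
# front edge and rear edge of the blob
k,l,st,c=cv2.connectedComponentsWithStats(b.astype(np.uint8));i=1+np.argmax(st[1:,4]);X,Y,W,H=st[i,:4]
for sg in(1,-1):
    us=np.arange(X+8,X+W-8);vs=[(np.where(l[:,u]==i)[0].min()-.5 if sg>0 else np.where(l[:,u]==i)[0].max()+.5) for u in us];q=np.polyfit(us,vs,1)
    for u in(X,X+W):
        a=ray('wrist',(u,np.polyval(q,u)),.032);d=ray('wrist',(u,np.polyval(q,u)),.06)-a;P=a[:2]+sg*EX*.016*np.hypot(d[:2]@EX,d[2])/d[2];print(sg,P,(P-MID)@EX,(P-MID)@EY)
E
```

```text
22.35 [0.6176 0.1025 0.1411] [-0.4263  0.3307  0.8593]
blob [ 285  121   90   43 3559]
cell [0.5701 0.1041] yaw rel deg -0.3928905272136891 len 0.0675717555938222 fixture xy -0.0011474875982585182 0.010225171055730136
tcp [0.6174 0.1015 0.141 ] rel to cell ex,ey 0.046116205433585286 -0.010521883598552925
orange [([257, 138, 26, 15, 384], [269.6, 145.0]), ([377, 138, 7, 15, 86], [380.2, 144.9])]
[0.5794 0.0595 0.036 ] 0.00037938705002618905 -0.035289212923346865
[0.5651 0.1417 0.036 ] 0.00022992937394762745 0.04813850642934077
red [([202, 130, 8, 36, 147], [205.4, 147.2]), ([357, 197, 15, 11, 89], [363.7, 201.5]), ([515, 198, 76, 52, 3233], [553.7, 226.4])]
blue [([285, 121, 90, 43, 3559], [329.7, 141.3])]
1 [0.5756 0.0707] -0.0013791634289098136 -0.02355991241045804
1 [0.5646 0.1374] -0.0009158117676073309 0.04401025452191834
-1 [0.5762 0.07  ] -0.0009373303882490164 -0.02435381534652885
-1 [0.5624 0.1385] -0.002916965940438788 0.045479540543793086
```

```bash
python3 -c "
from rig import *
print(hand_in())"
```

```text
the job is handed in; nothing more can be done
None
```

The cell tester is loaded and the job is handed in, at about 22 s of the 58 s allowed. `hand_in()` reports no verdict, so what follows rests on my own measurements.

- **Rolling:** I rolled the blue cell about 60 mm with five light strokes of the fingertips on top, with up to about 9 N of press. That is about 3.7 rad of roll, and the wrist pictures showed the stripe turn under. Before I touched the slide, the cell lay on the line, about 1 mm off and about 1.4° out of line.
- **Closing the contact:** I pushed the red thumb pad with the closed fingers until the force rose from about 2 N to 5 N and the fingers stopped advancing. Then I backed off and rose clear.
- **Last check:**
  - The cell's centre is about 1–2 mm short of the line and within about 1° of it. Its y is about 14 mm, after a correction of about 4 mm for the error in my line-middle estimate.
  - Both brass tips are within about 1–2 px of the cell ends.
  - The slide works out at about 38.6–40 mm, with the low end coming from the pixel gap between the tips.
  - The robot is about 140 mm above the desk and touches nothing.
- **Where measurements disagreed:** the side and wrist cameras differed by 3–8 mm on absolute position. I used positions relative to the line and contacts in the wrist view instead.
- **Bystanders:** I kept the arm away from the green cells, marker, tin and circuit board, but did not measure their positions again at the end.

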